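# Pin a padlock under the hold-down clamp

## Task

Slide the padlock flat along the desk, shackle first, under the raised lever of the hold-down clamp until its shackle rests against the clamp's stop and its body lies squarely under the lever's rubber pad. Then press the round knob of the sprung lever down by about 25 mm, well short of its end stop, so that the pad pins the padlock, and finish while still holding it pressed there. Never lift the padlock, and leave the other tools on the desk where they are.

Things in the scene. Friction and masses are not known exactly. Their poses are not given: they have to be found in the camera images.
- padlock_mid (a point): centre of the brass body of a padlock lying on its back, 8.5 mm above the desk. Body 42 mm wide (x axis), 36 long (y axis), 17 thick (z axis, up), 0.16 kg. +y points to the shackle, a 6 mm bow 34 mm wide, far end 51 mm from this point; push on the flat opposite end, 18 mm away in -y. Starts 10 to 20 cm from nest on its -y side, yaw within 0.3 rad of it
- nest (a point): where padlock_mid belongs, 8.5 mm above the desk: a point of the hold-down clamp, a grey fixture bolted to the desk (position and yaw vary by run). +x runs level along the lever from knob to hinge, 8 mm to the -y side of the lever's centre line; +y is the way the padlock slides in on the bare desk; z up. The padlock's y axis should lie along this y axis
- stop_mid (a point): middle of the face of the clamp's stop, a 16 mm high bar across the far side that the shackle meets, 51 mm from nest in +y; from nest the face spans x -24 to +40 mm. The clamp's foot (14 mm high; hinge cheeks 46 mm high) fills x from +36 to +111 mm and y from -27 to +63 mm of nest
- knob_top (a point): centre of the flat top, 36 mm across, of the grey mushroom knob on the lever's free end: from nest 85 mm in -x, 8 mm in +y; 70 mm above the desk with the lever up. Lever: 12 mm wide steel bar to the hinge pin, which is 75 mm from nest in +x and 34 mm up; over the padlock's place its top is 52 mm up. The knob swings on a 160 mm radius, moving level by under 6 mm; press it from above
- lever (a joint): lever angle, rad: 0 up at rest (a spring returns it), growing as the knob is pressed; knob travel = 160 mm x angle, so 25 mm is 0.156; end stop at 0.25 (40 mm). With the padlock in place the pad meets it at about 0.10 (17 mm) and then its own spring gives. The knob takes about 2 N at first and about 8 N at 25 mm
- pad: rubber ball 16 mm across under the lever, 75 mm from the hinge; origin at its centre, 33 mm above the desk when the lever is up, so that its underside is 25 mm up. It is sprung: it gives up to 14 mm upwards, pressing about 3 N when it first gives and 1.5 N more for each mm
- padlock: the padlock itself (use padlock_mid for its place); origin at the centre of its flat end, 18 mm from padlock_mid
- cylinder_nickel_mid (a point): bystander: nickel lock cylinder, 17 x 72 x 38 mm, standing behind the padlock's way; its centre
- oil_bottle_mid (a point): bystander: small oil bottle, 33 mm across, 98 mm tall, beyond the stop; its centre
- tweezers_mid (a point): bystander: steel tweezers, 10 x 128 x 9 mm, lying to the left of the knob; their centre
- pliers_mid (a point): bystander: pliers, 60 x 201 x 14 mm, lying near the front edge; their centre
- driver_mid (a point): bystander: screwdriver, 27 x 186 x 25 mm, lying at the right; its centre
Mind the look-alikes: they are no part of the job. Leave any brown or orange look-alike of the padlock alone.

How it is judged:
By the outcome, as a careful person would: the job done as asked, in the order asked, and still so for the second after the job is handed in, while the arm keeps its last pose, push and grip.
It also fails if it takes over 48 s, if anything falls off the work surface, if the arm or the gripper's body presses on something with over 40 N, if the wrist force passes 120 N, or if a joint passes its speed limit or range.

## Robot

A 6-joint arm with a two-finger parallel gripper is mounted at the origin on a cart in front of the work surface, level with it; the furniture and walls round the work are solid. World frame = base frame: x ahead of the robot, y to its left, z up, the work surface at z = 0. Lengths are in m, angles in rad, forces in N, time in s.
With the tool pointing down it reaches from about 0.375 to 0.75 m from the base axis. Payload 9 kg.
Tool frame: the origin (TCP) lies midway between the tips of the shut fingers; the grasp point (between the pads) lies arm.grip_point_offset behind it (arm.grip_point_offset is the distance from the TCP to the grasp point, in m); z points along the fingers, y is the line along which they close (so a half turn about z gives the same grasp; the last joint's range is limited). The gripper opens to 85 mm and grips with 20 to 120 N. Pads are 22 mm wide; open, the fingers measure 114 mm over their backs; the gripper's body (76 mm by 85 mm) begins 54 mm behind the grasp point. The pads swing forward as they close: fully open they stand 13 mm farther back than shut.
Start: joints at [-1.322, 0.104, 0.097, 1.564, 0, 1.353], TCP at [0.27, -0.536, 0.231] pointing down, gripper open.
Joint ranges: [-2.99, 2.99], [-0.84, 1.86], [-1.1, 1.16], [-1.84, 2.11], [-1.51, 1.56], [-3.14, 3.14]. Speed limits (rad/s): [2.22, 2.22, 2.57, 3.14, 3.14, 3.14].

## Interface

Orientations are given as a unit quaternion [w, x, y, z].
In Python, from plant import arm, viewer gives the robot as it stands.
- The arm moves only by the shell command python3 -m crank 'ROWS' [FORCE]. ROWS is JSON, a list of rows, each an object of numbers: "wx", "wy", "wz": the turn, a rotation vector about the world's x, y, z in rad; "dx", "dy", "dz": the shift along the world's x, y, z in cm; "gripper": the closure in counts, from 0 (fully open) to 255 (shut). A call has exactly 5 rows; each row is the pose to reach, as a shift and turn from the pose commanded when the call began; what a row does not reach only later rows make up. A row lasts 1/10 s, in which the tool goes at most 50 mm and 8.59 degrees, less where a joint would pass 70% of its speed; a pose out of reach is approached as far as the arm can. A call with a gripper value outside its range is refused whole. The fingers move at their own pace and stop on an object; FORCE is the grip in N (left out, the last holds). Time passes only in rows, so rows that repeat a pose let the fingers close, or fill a call up. It gives the time, the measured TCP pose, the force, the opening and the grip force at its end, in the units of the state.
- arm.observe(): the state, without advancing time (a new reading comes with each control period).
- viewer.camera(name): name is "scene" or "top"; returns a dict with "img" (420x560x3 uint8, red, green, blue), "z_map" (420x560 float32, m along the optical axis (not along the pixel's ray), 0 where there is no reading), "fx", "fy", "cx", "cy" (pixels), "rvec" (rotation vector, rad) and "tvec" (3), from world to camera coordinates, as OpenCV has them. Camera axes: x right, y down, z forward; pixel columns grow to the right and rows downward; lengths in m; the calibration is good to about 2 mm. A picture is of the moment at which its call begins.
- arm.job_done(): hands the job in; it is judged then, once.
Trained networks look in the newest picture that a camera, given by its name, has taken for a name from the list of things; names that differ only in an ending like _2 or _b are one class to them, and where a whole thing is asked for, a point or a joint stands for the part that bears it (a point fixed in the world has none). Each returns a list of dicts, best first, with "p" (0 to 1); they miss things now and then, are a little off and sometimes report something else, mostly with a low value. They report only what shows in the picture. A call takes as long as a camera call. They do not tell look-alikes from the thing itself.
- viewer.search_frame(camera, query): "box" ([left, top, right, bottom] in pixels, round what is visible of it).
- viewer.spot_point(camera, query): "location" ([row, column] in pixels: a listed point, or the origin of a listed thing).
The state is a dict: "clock": time; "q": joint angles; "qvel": joint speeds; "joint_torque": joint torques, N m; "tool_pos": TCP position; "orientation": TCP orientation; "force": force on the tool from outside, world axes, zero at the start; "moment": the same for the moment, N m; "gripper_width": finger opening in m; "grasp_force": force on a finger pad.
Only numpy, scipy, OpenCV 4.12 (cv2) and the standard library are available. Lean on these libraries where they do the work, as an engineer would, in place of code of your own. Each camera call takes 0.05 s, during which the arm holds its last target. There are 200 camera calls.

## Working session

There is one attempt and no reset: what is moved stays moved. The work goes in short steps, Python scripts to look and compute and a shell command to move; the robot and the scene stay as the last step left them, time stands still between calls to the robot, and variables do not carry over. Pictures are saved under pics/ and viewed, at most 10 in all, crops included, and the job is handed in when it is done.

```bash
mkdir -p pics
cat > h.py <<'E'
import numpy as np, cv2
from plant import arm, viewer
def proj(c,P):
    return cv2.projectPoints(np.array(P,float).reshape(-1,1,3),np.array(c['rvec'],float),np.array(c['tvec'],float),np.array([[c['fx'],0,c['cx']],[0,c['fy'],c['cy']],[0,0,1.]]),None)[0].reshape(-1,2)
def onplane(c,row,col,z):
    R=cv2.Rodrigues(np.array(c['rvec'],float))[0];t=np.array(c['tvec'],float).ravel()
    o=-R.T@t;d=R.T@np.array([(col-c['cx'])/c['fx'],(row-c['cy'])/c['fy'],1.])
    return o+d*(z-o[2])/d[2]
def cloud(c):
    v,u=np.mgrid[:420,:560];z=c['z_map']
    p=np.stack([(u-c['cx'])/c['fx']*z,(v-c['cy'])/c['fy']*z,z],-1)
    R=cv2.Rodrigues(np.array(c['rvec'],float))[0]
    w=(p-np.array(c['tvec'],float).ravel())@R; w[z==0]=np.nan
    return w
E
python3 - <<'E'
from h import *
print(arm.observe(), arm.grip_point_offset)
Z={'padlock_mid':.0085,'nest':.0085,'stop_mid':.008,'knob_top':.07,'padlock':.0085,'pad':.033,'cylinder_nickel_mid':.019,'oil_bottle_mid':.049,'tweezers_mid':.005}
for n in('top','scene'):
    c=viewer.camera(n);cv2.imwrite(f'pics/{n}0.png',c['img'][:,:,::-1]);np.save(n+'0.npy',c,allow_pickle=True)
    for q,z in Z.items():
        for d in viewer.spot_point(n,q)[:3]:
            print(n,q,round(d['p'],2),np.round(d['location']),np.round(onplane(c,*d['location'],z),4))
E
```

```text
{'clock': 0.0, 'q': array([-1.32171134e+00,  1.04698516e-01,  9.65032855e-02,  1.56392261e+00,
       -3.82399647e-05,  1.35311864e+00]), 'qvel': array([ 0.00121605,  0.00127756,  0.00086577, -0.00189129, -0.00098941,
       -0.00125673]), 'joint_torque': array([-1.18865712e-03, -5.56931627e+01,  5.03649759e+01,  1.66433357e-02,
       -1.87270366e-04, -3.08531931e-06]), 'tool_pos': array([ 0.26992473, -0.5354838 ,  0.23054152]), 'orientation': array([-6.60376908e-04,  9.72889745e-01,  2.31268473e-01, -2.94935166e-05]), 'force': array([0.78143357, 0.31284288, 0.94213819]), 'moment': array([-0.01255   ,  0.00950723,  0.0085227 ]), 'grasp_force': 0.0, 'gripper_width': 0.0854993460990586} 0.0187
top padlock_mid 0.76 [190. 279.] [0.5589 0.0162 0.0085]
top padlock_mid 0.6 [174. 335.] [ 0.6033 -0.1286  0.0085]
top nest 0.93 [179. 233.] [0.5843 0.1371 0.0085]
top nest 0.41 [264. 291.] [ 0.3673 -0.0191  0.0085]
top stop_mid 0.88 [180. 216.] [0.5818 0.183  0.008 ]
top stop_mid 0.26 [208. 228.] [0.5078 0.1496 0.008 ]
top knob_top 0.81 [212. 228.] [0.4925 0.139  0.07  ]
top knob_top 0.36 [247. 
[... 250 characters left out ...]
3 ]
top cylinder_nickel_mid 0.7 [132. 275.] [0.7089 0.0298 0.019 ]
top oil_bottle_mid 0.74 [166. 185.] [0.6079 0.2552 0.049 ]
top tweezers_mid 0.76 [223. 203.] [0.4673 0.2116 0.005 ]
scene padlock_mid 0.63 [241. 269.] [0.5601 0.0266 0.0085]
scene nest 0.89 [250. 230.] [0.581  0.1332 0.0085]
scene stop_mid 0.69 [257. 214.] [0.5812 0.1808 0.008 ]
scene stop_mid 0.41 [240. 273.] [0.5568 0.0148 0.008 ]
scene knob_top 0.86 [255. 246.] [0.5004 0.1257 0.07  ]
scene cylinder_nickel_mid 0.74 [205. 244.] [0.7058 0.0255 0.019 ]
scene oil_bottle_mid 0.5 [251. 188.] [0.6026 0.2439 0.049 ]
scene tweezers_mid 0.53 [292. 222.] [0.4738 0.2123 0.005 ]
scene tweezers_mid 0.48 [239. 270.] [0.5659 0.0198 0.005 ]
```

View pics/top0.png

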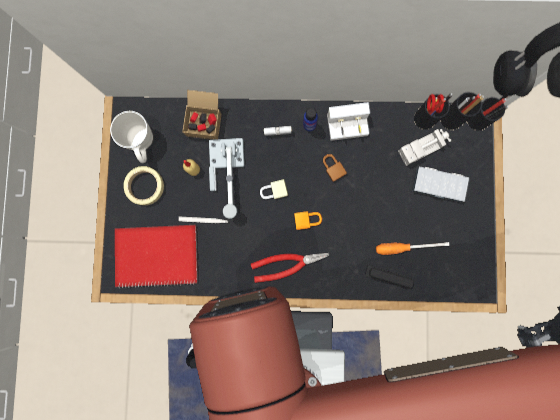

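View pics/scene0.png

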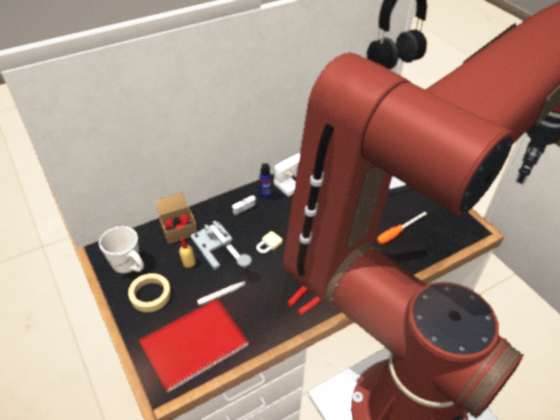

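The real (pale brass) padlock is at about (280,190) in the top view, with its shackle to the left. The clamp has its knob at (230,212) and its hinge near (228,150). The brown and orange locks are decoys. Next I'll refine the yaws.

Run:
```python
from h import *
c=np.load('top0.npy',allow_pickle=True).item();w=cloud(c);im=c['img']
def crop(r0,r1,c0,c1,s,n): cv2.imwrite(n,cv2.resize(im[r0:r1,c0:c1,::-1],None,fx=s,fy=s,interpolation=cv2.INTER_CUBIC))
crop(130,230,200,300,6,'pics/crop0.png')
hsv=cv2.cvtColor(im,cv2.COLOR_RGB2HSV)
v,u=np.mgrid[:420,:560]
roi=(v>170)&(v<205)&(u>255)&(u<292)
body=roi&(hsv[...,1]>40)&(hsv[...,2]>120); bow=roi&(hsv[...,2]>120)&~body
for n,m in(('body',body),('bow',bow),('all',body|bow)):
    P=np.array([onplane(c,a,b,.017 if n=='body' else .0085)[:2] for a,b in zip(v[m],u[m])])
    print(n,m.sum(),P.mean(0),cv2.minAreaRect(P.astype(np.float32)*1000))
Zr=w[...,2]
for nm,(r0,r1,c0,c1,z0,z1) in {'knob':(200,222,218,242,.06,.085),'lever':(150,205,220,240,.04,.075),'foot':(135,195,200,250,.008,.03)}.items():
    m=(v>=r0)&(v<r1)&(u>=c0)&(u<c1)&(Zr>z0)&(Zr<z1)
    P=w[m];print(nm,m.sum(),P.mean(0).round(4),np.median(Zr[m]),cv2.minAreaRect(P[:,:2].astype(np.float32)*1000))
    if nm=='lever': print(np.polyfit(P[:,0],P[:,1],1))
```

```text
body 28 [0.5572183  0.00945852] ((560.4733276367188, 17.398178100585938), (44.378150939941406, 36.500709533691406), 15.385540962219238)
bow 304 [0.55900603 0.02809193] ((557.8941040039062, 34.70336151123047), (42.76246643066406, 67.65721893310547), 15.364029884338379)
all 332 [0.55894643 0.02654102] ((557.230224609375, 33.52920913696289), (44.674217224121094, 69.5696029663086), 15.362948417663574)
knob 164 [0.4942 0.136  0.071 ] 0.07083276408201936 ((494.9305419921875, 136.04676818847656), (35.46345520019531, 32.94462203979492), 0.32891565561294556)
lever 319 [0.5916 0.1432 0.0493] 0.04922015072416022 ((583.357421875, 146.80328369140625), (141.5167694091797, 33.36931228637695), 0.34885311126708984)
[0.07810558 0.09697484]
foot 943 [0.6408 0.166  0.0156] 0.015216793905750594 ((622.9192504882812, 169.84051513671875), (125.08570861816406, 150.3556671142578), 87.37999725341797)
```

View pics/crop0.png

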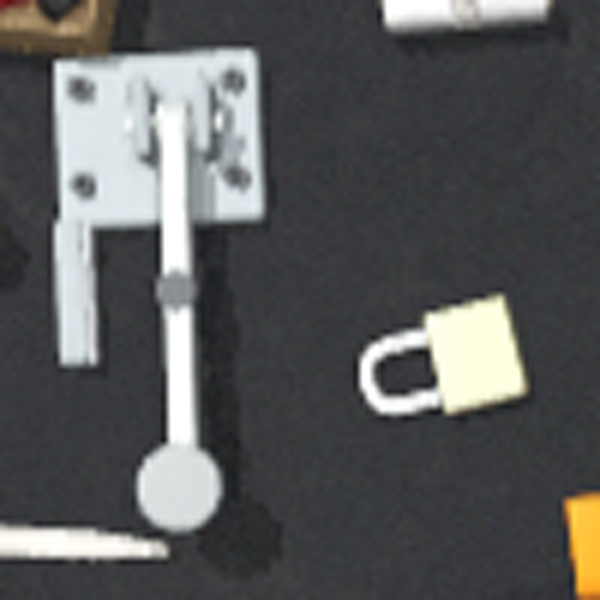

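Run:
```python
from h import *
c=np.load('top0.npy',allow_pickle=True).item();w=cloud(c)
def P(x,y,z): return onplane(c,130+(y+.5)/6-.5,200+(x+.5)/6-.5,z)[:2]*1000
def seg(n,a,b,z):
    p,q=P(*a,z),P(*b,z);d=q-p;print(n,p.round(1),q.round(1),'ang',np.degrees(np.arctan2(d[1],d[0])).round(1))
seg('foot top L->R',(55,62),(258,48),.014)
seg('foot bottom L->R',(97,222),(265,218),.014)
seg('foot right bot->top',(265,218),(260,48),.014)
seg('foot left bot->top',(57,215),(55,62),.014)
seg('stop left',(62,365),(57,220),.016)
seg('stop right',(97,362),(93,222),.016)
k=P(180,487,.07);l=P(172,105,.044);b=P(175,290,.052);print('knob',k,'hinge~',l,'ball',b)
cs=[(425,312),(503,294),(527,390),(445,414)]
q=np.array([P(x,y,.017) for x,y in cs]);print('padlock body',q.mean(0),q.round(1).tolist())
for i in range(4):
    d=q[(i+1)%4]-q[i];print(np.linalg.norm(d).round(1),np.degrees(np.arctan2(d[1],d[0])).round(1))
print('bow end',P(362,380,.0085))
m=np.zeros((420,560),bool);m[160:196,224:234]=1;m&=(w[...,2]>.045)&(w[...,2]<.066)
L=w[m];print('lever fit',m.sum(),L[:,:2].mean(0),np.degrees(np.arctan(np.polyfit(L[:,0],L[:,1],1)[0])))
```

```text
foot top L->R [686.  204.7] [694.  115.8] ang -84.9
foot bottom L->R [615.3 183.5] [618.6 110.2] ang -87.4
foot right bot->top [618.6 110.2] [694.  114.9] ang 3.5
foot left bot->top [618.1 201.1] [686.  204.7] ang 3.1
stop left [552.  195.9] [615.5 200.6] ang 4.3
stop right [553.6 180.8] [614.9 184.9] ang 3.9
knob [495.66826915 135.64999315] hinge~ [661.46958103 148.41092476] ball [580.42685835 143.14489502]
padlock body [561.14488667  17.15337583] [[578.3, 39.2], [586.9, 5.7], [545.3, -5.7], [534.1, 29.4]]
34.6 -75.7
43.1 -164.7
36.8 107.7
45.3 12.5
bow end [549.11960095  66.25113597]
lever fit 169 [0.57866862 0.14230291] 4.864511330195619
```

```bash
python3 -m crank '[{"dx":2,"dy":4.5,"wz":0.14,"gripper":255},{"dx":4,"dy":9,"wz":0.28,"gripper":255},{"dx":6,"dy":13.5,"wz":0.42,"gripper":255},{"dx":8,"dy":18,"wz":0.56,"gripper":255},{"dx":10,"dy":22.5,"wz":0.7,"gripper":255}]' 60
python3 -m crank '[{"dx":2,"dy":4.5,"wz":0.12,"gripper":255},{"dx":4,"dy":9,"wz":0.24,"gripper":255},{"dx":6,"dy":13.5,"wz":0.36,"gripper":255},{"dx":8,"dy":18,"wz":0.475,"gripper":255},{"dx":10,"dy":22.5,"wz":0.475,"gripper":255}]'
```

```text
$[0]: bad value
$[0]: bad value
```

```bash
python3 -m crank '[{"dx":2,"dy":4.5,"dz":0,"wx":0,"wy":0,"wz":0.14,"gripper":255},{"dx":4,"dy":9,"dz":0,"wx":0,"wy":0,"wz":0.28,"gripper":255},{"dx":6,"dy":13.5,"dz":0,"wx":0,"wy":0,"wz":0.42,"gripper":255},{"dx":8,"dy":18,"dz":0,"wx":0,"wy":0,"wz":0.56,"gripper":255},{"dx":10,"dy":22.5,"dz":0,"wx":0,"wy":0,"wz":0.7,"gripper":255}]' 60
```

```text
clock: 1.5
tool_pos: [0.3704, -0.3091, 0.2314]
orientation: [0.0, 0.833, 0.553, 0.0]
force: [0.3, 0.2, -0.5]
gripper_width: 0.0121
grasp_force: 0.0
```

```bash
python3 -m crank '[{"dx":2,"dy":4.5,"dz":0,"wx":0,"wy":0,"wz":0.12,"gripper":255},{"dx":4,"dy":9,"dz":0,"wx":0,"wy":0,"wz":0.24,"gripper":255},{"dx":6,"dy":13.5,"dz":0,"wx":0,"wy":0,"wz":0.36,"gripper":255},{"dx":8,"dy":18,"dz":-2,"wx":0,"wy":0,"wz":0.468,"gripper":255},{"dx":10,"dy":22.5,"dz":-4,"wx":0,"wy":0,"wz":0.468,"gripper":255}]' && python3 -m crank '[{"dx":1.7,"dy":4,"dz":-2,"wx":0,"wy":0,"wz":0,"gripper":255},{"dx":3.4,"dy":8,"dz":-4,"wx":0,"wy":0,"wz":0,"gripper":255},{"dx":3.4,"dy":9.7,"dz":-7,"wx":0,"wy":0,"wz":0,"gripper":255},{"dx":3.4,"dy":9.7,"dz":-11,"wx":0,"wy":0,"wz":0,"gripper":255},{"dx":3.4,"dy":9.7,"dz":-14,"wx":0,"wy":0,"wz":0,"gripper":255}]'
python3 - <<'E'
from h import *
s=arm.observe();print(s['tool_pos'],s['orientation'],s['q'])
c=viewer.camera('top');cv2.imwrite('pics/t1.png',cv2.resize(c['img'][130:230,200:300,::-1],None,fx=6,fy=6,interpolation=cv2.INTER_CUBIC))
E
```

```text
clock: 2.0
tool_pos: [0.4686, -0.0895, 0.194]
orientation: [0.001, 0.683, 0.731, 0.0]
force: [1.3, -0.9, -0.7]
gripper_width: -0.0003
grasp_force: 0.0
clock: 2.5
tool_pos: [0.501, 0.0069, 0.0516]
orientation: [-0.0, 0.683, 0.73, -0.0]
force: [0.5, 0.7, 1.0]
gripper_width: -0.0001
grasp_force: 0.0
[0.50103461 0.0069271  0.05164664] [-3.65662138e-04  6.83462618e-01  7.29985391e-01 -2.13528252e-04] [-2.47776733e-01 -1.51758750e-01 -4.82774315e-01  1.24062741e+00
 -2.01667963e-05  1.25721459e+00]
```

View pics/t1.png

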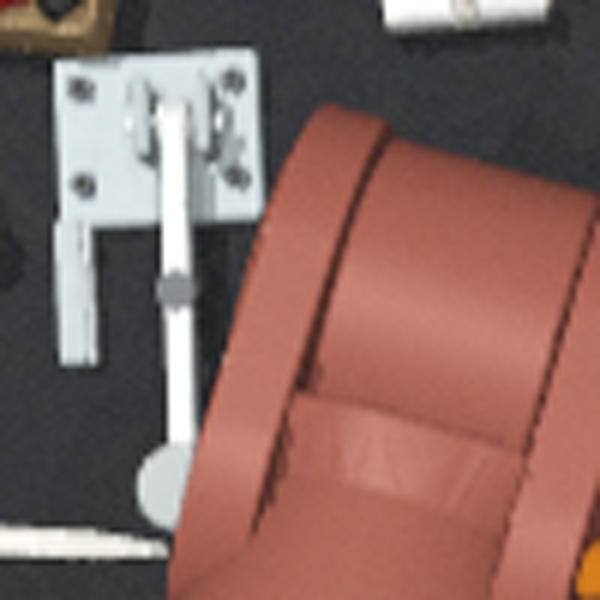

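```bash
python3 -m crank '[{"dx":0,"dy":0.35,"dz":-1,"wx":0,"wy":0,"wz":0,"gripper":255},{"dx":0,"dy":0.35,"dz":-3,"wx":0,"wy":0,"wz":0,"gripper":255},{"dx":0,"dy":0.35,"dz":-4.2,"wx":0,"wy":0,"wz":0,"gripper":255},{"dx":0.3,"dy":0.35,"dz":-4.2,"wx":0,"wy":0,"wz":0,"gripper":255},{"dx":0.8,"dy":0.4,"dz":-4.2,"wx":0,"wy":0,"wz":0,"gripper":255}]' && python3 -m crank '[{"dx":0.4,"dy":0.03,"dz":0,"wx":0,"wy":0,"wz":0,"gripper":255},{"dx":0.8,"dy":0.06,"dz":0,"wx":0,"wy":0,"wz":0,"gripper":255},{"dx":1.2,"dy":0.09,"dz":0,"wx":0,"wy":0,"wz":0,"gripper":255},{"dx":1.6,"dy":0.12,"dz":0,"wx":0,"wy":0,"wz":0,"gripper":255},{"dx":2,"dy":0.15,"dz":0,"wx":0,"wy":0,"wz":0,"gripper":255}]'
python3 - <<'E'
from h import *
c=viewer.camera('scene');cv2.imwrite('pics/s1.png',cv2.resize(c['img'][190:310,180:340,::-1],None,fx=5,fy=5,interpolation=cv2.INTER_CUBIC))
s=arm.observe();print(s['tool_pos'],s['force'])
E
```

```text
clock: 3.05
tool_pos: [0.5104, 0.0096, 0.0128]
orientation: [0.0, 0.684, 0.729, 0.0]
force: [1.0, -0.6, 0.3]
gripper_width: 0.0003
grasp_force: 0.0
clock: 3.55
tool_pos: [0.5301, 0.0113, 0.0118]
orientation: [0.0, 0.684, 0.729, 0.0]
force: [-0.2, 0.6, -0.4]
gripper_width: -0.0002
grasp_force: 0.0
[0.53051556 0.01130453 0.01182354] [ 1.21312257 -0.32871246  0.03430666]
```

View pics/s1.png

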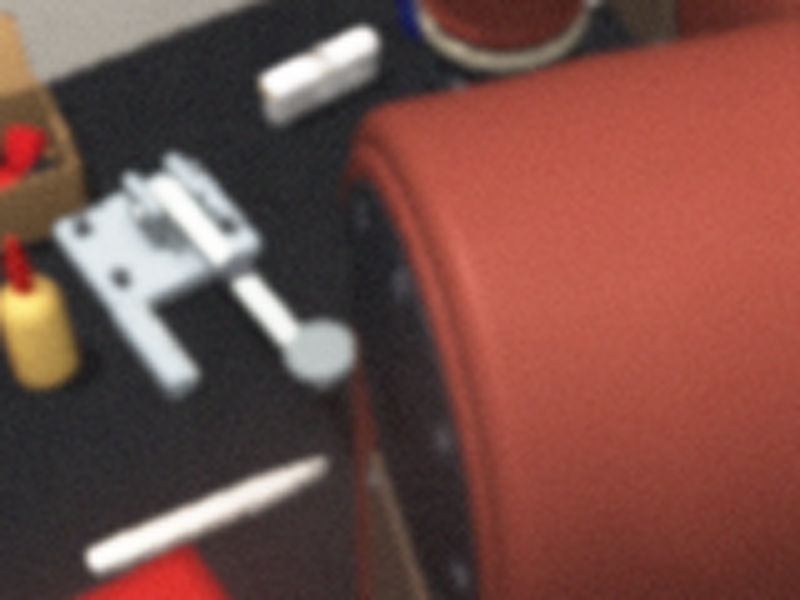

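```bash
python3 -m crank '[{"dx":-1,"dy":0,"dz":-0.3,"wx":0,"wy":0,"wz":0,"gripper":255},{"dx":-1,"dy":0.7,"dz":-0.4,"wx":0,"wy":0,"wz":0,"gripper":255},{"dx":-0.5,"dy":0.7,"dz":-0.4,"wx":0,"wy":0,"wz":0,"gripper":255},{"dx":0,"dy":0.7,"dz":-0.4,"wx":0,"wy":0,"wz":0,"gripper":255},{"dx":0.4,"dy":0.75,"dz":-0.4,"wx":0,"wy":0,"wz":0,"gripper":255}]' && python3 -m crank '[{"dx":0.4,"dy":0.03,"dz":0,"wx":0,"wy":0,"wz":0,"gripper":255},{"dx":0.8,"dy":0.06,"dz":0,"wx":0,"wy":0,"wz":0,"gripper":255},{"dx":1.2,"dy":0.09,"dz":0,"wx":0,"wy":0,"wz":0,"gripper":255},{"dx":1.5,"dy":0.12,"dz":0,"wx":0,"wy":0,"wz":0,"gripper":255},{"dx":1.8,"dy":0.13,"dz":0,"wx":0,"wy":0,"wz":0,"gripper":255}]'
python3 -m crank '[{"dx":0,"dy":0,"dz":0,"wx":0,"wy":0,"wz":0,"gripper":255},{"dx":-2,"dy":0,"dz":0,"wx":0,"wy":0,"wz":0,"gripper":255},{"dx":-4,"dy":-1.5,"dz":3,"wx":0,"wy":0,"wz":0,"gripper":255},{"dx":-5,"dy":-4,"dz":7,"wx":0,"wy":0,"wz":0,"gripper":255},{"dx":-5,"dy":-8,"dz":10,"wx":0,"wy":0,"wz":0,"gripper":255}]'
```

```text
clock: 4.1
tool_pos: [0.5345, 0.0188, 0.0079]
orientation: [0.0, 0.684, 0.729, 0.0]
force: [-0.3, 0.1, -0.3]
gripper_width: 0.0001
grasp_force: 0.3
clock: 4.6
tool_pos: [0.5519, 0.0201, 0.0077]
orientation: [-0.0, 0.684, 0.729, -0.0]
force: [-0.4, 0.6, 0.3]
gripper_width: -0.0
grasp_force: 0.4
clock: 5.1
tool_pos: [0.5008, -0.0593, 0.1098]
orientation: [0.0, 0.683, 0.73, 0.0]
force: [1.8, -1.0, 0.8]
gripper_width: -0.0002
grasp_force: 0.0
```

```bash
python3 -m crank '[{"dx":0,"dy":-4.5,"dz":1,"wx":0,"wy":0,"wz":0,"gripper":255},{"dx":0,"dy":-9,"dz":2,"wx":0,"wy":0,"wz":0,"gripper":255},{"dx":0,"dy":-13,"dz":3,"wx":0,"wy":0,"wz":0,"gripper":255},{"dx":0,"dy":-16,"dz":3,"wx":0,"wy":0,"wz":0,"gripper":255},{"dx":0,"dy":-16,"dz":3,"wx":0,"wy":0,"wz":0,"gripper":255}]'
python3 - <<'E'
from h import *
c=viewer.camera('top');cv2.imwrite('pics/t2.png',cv2.resize(c['img'][130:230,200:300,::-1],None,fx=6,fy=6,interpolation=cv2.INTER_CUBIC))
np.save('top2.npy',c,allow_pickle=True)
E
```

```text
clock: 5.6
tool_pos: [0.5015, -0.2235, 0.138]
orientation: [0.001, 0.686, 0.728, -0.0]
force: [0.9, 0.0, 0.1]
gripper_width: -0.0002
grasp_force: 0.0
```

View pics/t2.png

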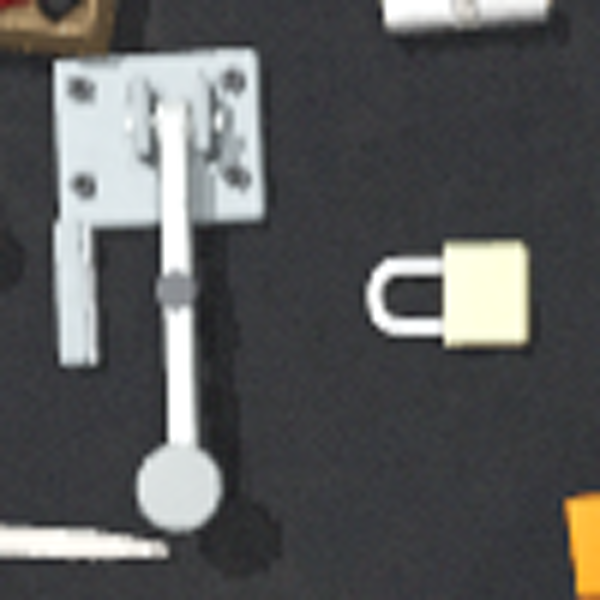

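The padlock now sits square at about (486,294) in the crop, and the tool is clear of the view. Next: its pose in the nest frame.

Run:
```python
from h import *
c=np.load('top2.npy',allow_pickle=True).item();im=c['img']
def P(x,y,z): return onplane(c,130+(y+.5)/6-.5,200+(x+.5)/6-.5,z)[:2]*1000
hsv=cv2.cvtColor(im,cv2.COLOR_RGB2HSV);b=im.astype(int)
q=np.array([P(*a,.017) for a in[(442,243),(528,240),(530,344),(443,347)]]);ctr=q.mean(0)
bow=P(367,297,.0085)
a=np.radians(4);X=np.array([np.cos(a),np.sin(a)]);Y=np.array([-X[1],X[0]]);n=np.array([581,133.])
print(q.round(1).tolist(),ctr,bow,'nestframe ctr',(ctr-n)@X,(ctr-n)@Y,'bow',(bow-n)@X,(bow-n)@Y)
for i in range(4):
    d=q[(i+1)%4]-q[i];print(np.linalg.norm(d).round(1),np.degrees(np.arctan2(d[1],d[0])).round(1))
```

```text
[[608.7, 32.7], [610.8, -4.6], [565.3, -6.5], [563.2, 31.0]] [586.98641594  13.14349519] [585.59486712  65.13555092] nestframe ctr -2.3889337948268556 -119.98213165196589 bow -0.1503104014253891 -68.01965641982578
37.3 -86.8
45.5 -177.6
37.6 93.2
45.5 2.1
```

```bash
python3 -m crank '[{"dx":2,"dy":4,"dz":0,"wx":0,"wy":0,"wz":0,"gripper":255},{"dx":4,"dy":8,"dz":0,"wx":0,"wy":0,"wz":0,"gripper":255},{"dx":6,"dy":12,"dz":0,"wx":0,"wy":0,"wz":0,"gripper":255},{"dx":8,"dy":16,"dz":0,"wx":0,"wy":0,"wz":0,"gripper":255},{"dx":9,"dy":18.5,"dz":-2,"wx":0,"wy":0,"wz":0.006,"gripper":255}]' && python3 -m crank '[{"dx":0,"dy":0,"dz":-3,"wx":0,"wy":0,"wz":0,"gripper":255},{"dx":0,"dy":0,"dz":-7,"wx":0,"wy":0,"wz":0,"gripper":255},{"dx":0,"dy":0,"dz":-9.5,"wx":0,"wy":0,"wz":0,"gripper":255},{"dx":0,"dy":0,"dz":-11,"wx":0,"wy":0,"wz":0,"gripper":255},{"dx":0,"dy":0,"dz":-11,"wx":0,"wy":0,"wz":0,"gripper":255}]'; python3 -c "
from h import *
s=arm.observe();print(s['tool_pos'],s['force'],s['clock'])"
```

```text
clock: 6.15
tool_pos: [0.5939, -0.0312, 0.1202]
orientation: [0.002, 0.681, 0.732, 0.001]
force: [1.1, -0.2, 0.4]
gripper_width: -0.0
grasp_force: 0.0
clock: 6.65
tool_pos: [0.5899, -0.0336, 0.0056]
orientation: [-0.002, 0.682, 0.732, -0.001]
force: [-0.2, -0.0, 0.2]
gripper_width: -0.0001
grasp_force: 0.0
[ 0.58986758 -0.03361117  0.00564353] [-0.23571431 -0.00382936  0.24579382] 6.65
```

```bash
python3 -m crank '[{"dx":0.1,"dy":0.6,"dz":0.15,"wx":0,"wy":0,"wz":0,"gripper":255},{"dx":0.07,"dy":1.2,"dz":0.15,"wx":0,"wy":0,"wz":0,"gripper":255},{"dx":0.03,"dy":1.7,"dz":0.15,"wx":0,"wy":0,"wz":0,"gripper":255},{"dx":0,"dy":2.1,"dz":0.15,"wx":0,"wy":0,"wz":0,"gripper":255},{"dx":-0.03,"dy":2.6,"dz":0.15,"wx":0,"wy":0,"wz":0,"gripper":255}]' && python3 -m crank '[{"dx":-0.04,"dy":0.6,"dz":0,"wx":0,"wy":0,"wz":0,"gripper":255},{"dx":-0.08,"dy":1.2,"dz":0,"wx":0,"wy":0,"wz":0,"gripper":255},{"dx":-0.13,"dy":1.8,"dz":0,"wx":0,"wy":0,"wz":0,"gripper":255},{"dx":-0.17,"dy":2.4,"dz":0,"wx":0,"wy":0,"wz":0,"gripper":255},{"dx":-0.21,"dy":3,"dz":0,"wx":0,"wy":0,"wz":0,"gripper":255}]' && python3 -m crank '[{"dx":-0.04,"dy":0.6,"dz":0,"wx":0,"wy":0,"wz":0,"gripper":255},{"dx":-0.08,"dy":1.2,"dz":0,"wx":0,"wy":0,"wz":0,"gripper":255},{"dx":-0.13,"dy":1.8,"dz":0,"wx":0,"wy":0,"wz":0,"gripper":255},{"dx":-0.17,"dy":2.4,"dz":0,"wx":0,"wy":0,"wz":0,"gripper":255},{"dx":-0.21,"dy":3,"dz":0,"wx":0,"wy":0,"wz":0,"gripper":255}]'
```

```text
clock: 7.15
tool_pos: [0.5918, -0.0087, 0.0099]
orientation: [0.001, 0.682, 0.731, 0.0]
force: [-1.1, -1.3, 0.3]
gripper_width: -0.0001
grasp_force: 0.6
clock: 7.65
tool_pos: [0.5892, 0.0217, 0.0092]
orientation: [0.0, 0.682, 0.731, 0.0]
force: [0.6, -0.5, 0.9]
gripper_width: 0.0004
grasp_force: 0.6
clock: 8.15
tool_pos: [0.5871, 0.0516, 0.0092]
orientation: [0.0, 0.682, 0.731, 0.0]
force: [0.1, -1.6, 0.6]
gripper_width: 0.0001
grasp_force: 0.5
```

```bash
python3 -m crank '[{"dx":0.07,"dy":-1,"dz":0,"wx":0,"wy":0,"wz":0,"gripper":255},{"dx":0.2,"dy":-4,"dz":1,"wx":0,"wy":0,"wz":0,"gripper":255},{"dx":0.2,"dy":-8,"dz":3,"wx":0,"wy":0,"wz":0,"gripper":255},{"dx":0.2,"dy":-12,"dz":5,"wx":0,"wy":0,"wz":0,"gripper":255},{"dx":0.2,"dy":-16,"dz":7,"wx":0,"wy":0,"wz":0,"gripper":255}]'
python3 - <<'E'
from h import *
c=viewer.camera('top');cv2.imwrite('pics/t3.png',cv2.resize(c['img'][130:230,200:300,::-1],None,fx=6,fy=6,interpolation=cv2.INTER_CUBIC))
np.save('top3.npy',c,allow_pickle=True)
E
```

```text
clock: 8.65
tool_pos: [0.5888, -0.1108, 0.0799]
orientation: [-0.0, 0.682, 0.731, 0.0]
force: [-0.1, -0.5, -0.8]
gripper_width: 0.0004
grasp_force: 0.0
```

View pics/t3.png

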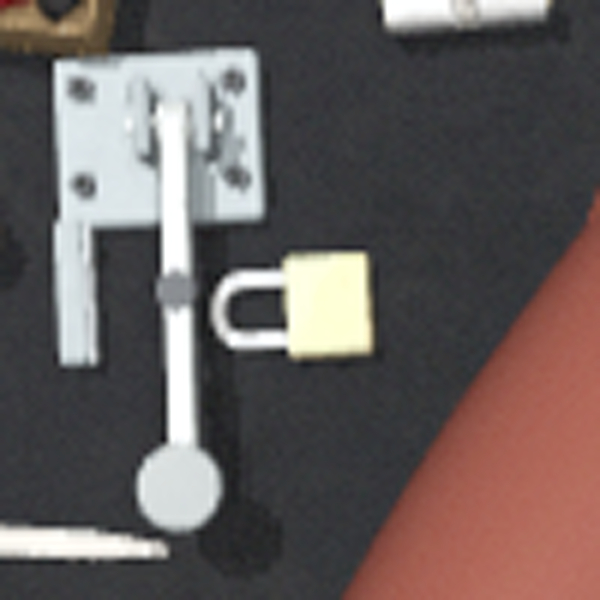

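The padlock is at about (329,305) in the crop, straight and roughly in line with the clamp.

Run:
```python
from h import *
c=np.load('top3.npy',allow_pickle=True).item()
def P(x,y,z): return onplane(c,130+(y+.5)/6-.5,200+(x+.5)/6-.5,z)[:2]*1000
q=np.array([P(*a,.017) for a in[(284,256),(368,251),(373,353),(290,359)]]);ctr=q.mean(0);bow=P(212,310,.0085)
a=np.radians(4);X=np.array([np.cos(a),np.sin(a)]);Y=np.array([-X[1],X[0]]);n=np.array([581,133.])
print(ctr,bow,'nestframe ctr',(ctr-n)@X,(ctr-n)@Y,'bow',(bow-n)@X,(bow-n)@Y)
for i in range(4):
    d=q[(i+1)%4]-q[i];print(np.degrees(np.arctan2(d[1],d[0])).round(1))
# foot near edge / ball in nest frame from this picture
for nm,p in {'foot edge(x=36)':P(235,219,.014),'stopend(x=-24)':P(80,365,.016),'ball(0,8)':P(175,290,.054),'stop face(51)':P(95,300,.016),'knob':P(180,487,.07)}.items(): print(nm,(p-n)@X,(p-n)@Y)
```

```text
[580.64048442  81.00799448] [578.45169899 132.60467959] nestframe ctr -3.9854187905071674 -51.840277064449445 bow -2.5696696370977556 -0.2165969319435646
-85.4
-175.6
95.4
5.1
foot edge(x=36) 36.123291277411475 -12.268203567093593
stopend(x=-24) -24.94599637014214 56.9542759885638
ball(0,8) -0.1810582215890273 9.908543220418967
stop face(51) 3.157816494591056 49.57968964615452
knob -84.93901286003879 8.595978539590066
```

```bash
python3 -m crank '[{"dx":-0.1,"dy":4,"dz":0,"wx":0,"wy":0,"wz":0,"gripper":255},{"dx":-0.2,"dy":8,"dz":-1.5,"wx":0,"wy":0,"wz":0,"gripper":255},{"dx":-0.3,"dy":11.5,"dz":-4,"wx":0,"wy":0,"wz":0,"gripper":255},{"dx":-0.4,"dy":14,"dz":-6.5,"wx":0,"wy":0,"wz":0,"gripper":255},{"dx":-0.5,"dy":15.4,"dz":-7.1,"wx":0,"wy":0,"wz":0,"gripper":255}]' && python3 -m crank '[{"dx":0,"dy":0.5,"dz":0,"wx":0,"wy":0,"wz":0,"gripper":255},{"dx":0,"dy":1.0,"dz":0,"wx":0,"wy":0,"wz":0,"gripper":255},{"dx":-0.01,"dy":1.5,"dz":0,"wx":0,"wy":0,"wz":0,"gripper":255},{"dx":-0.02,"dy":2,"dz":0,"wx":0,"wy":0,"wz":0,"gripper":255},{"dx":-0.03,"dy":2.5,"dz":0,"wx":0,"wy":0,"wz":0,"gripper":255}]' && python3 -m crank '[{"dx":0,"dy":0.5,"dz":0,"wx":0,"wy":0,"wz":0,"gripper":255},{"dx":0,"dy":1.0,"dz":0,"wx":0,"wy":0,"wz":0,"gripper":255},{"dx":-0.01,"dy":1.5,"dz":0,"wx":0,"wy":0,"wz":0,"gripper":255},{"dx":-0.02,"dy":1.9,"dz":0,"wx":0,"wy":0,"wz":0,"gripper":255},{"dx":-0.03,"dy":2.3,"dz":0,"wx":0,"wy":0,"wz":0,"gripper":255}]'
```

```text
clock: 9.2
tool_pos: [0.5817, 0.047, 0.0051]
orientation: [-0.002, 0.681, 0.732, -0.001]
force: [-1.4, -0.6, 0.4]
gripper_width: 0.0002
grasp_force: 0.0
clock: 9.7
tool_pos: [0.5845, 0.0698, 0.0089]
orientation: [0.001, 0.682, 0.731, 0.0]
force: [-0.3, -0.2, -0.6]
gripper_width: 0.0003
grasp_force: 0.3
clock: 10.2
tool_pos: [0.5836, 0.0935, 0.0083]
orientation: [0.0, 0.682, 0.731, 0.0]
force: [-0.2, -1.4, 1.5]
gripper_width: 0.0
grasp_force: 0.6
```

```bash
python3 -m crank '[{"dx":-0.01,"dy":0.2,"dz":0,"wx":0,"wy":0,"wz":0,"gripper":255},{"dx":-0.02,"dy":0.4,"dz":0,"wx":0,"wy":0,"wz":0,"gripper":255},{"dx":-0.03,"dy":0.6,"dz":0,"wx":0,"wy":0,"wz":0,"gripper":255},{"dx":-0.04,"dy":0.75,"dz":0,"wx":0,"wy":0,"wz":0,"gripper":255},{"dx":-0.05,"dy":0.85,"dz":0,"wx":0,"wy":0,"wz":0,"gripper":255}]' && python3 -m crank '[{"dx":0,"dy":0.05,"dz":0,"wx":0,"wy":0,"wz":0,"gripper":255},{"dx":-0.01,"dy":0.1,"dz":0,"wx":0,"wy":0,"wz":0,"gripper":255},{"dx":-0.01,"dy":0.15,"dz":0,"wx":0,"wy":0,"wz":0,"gripper":255},{"dx":-0.01,"dy":0.2,"dz":0,"wx":0,"wy":0,"wz":0,"gripper":255},{"dx":-0.01,"dy":0.2,"dz":0,"wx":0,"wy":0,"wz":0,"gripper":255}]'
```

```text
clock: 10.7
tool_pos: [0.5831, 0.1017, 0.0082]
orientation: [0.0, 0.682, 0.731, 0.0]
force: [0.3, -1.6, 0.4]
gripper_width: -0.0001
grasp_force: 0.6
clock: 11.2
tool_pos: [0.583, 0.1037, 0.0082]
orientation: [0.0, 0.682, 0.731, 0.0]
force: [0.3, -0.8, 0.2]
gripper_width: 0.0002
grasp_force: 0.4
```

Almost there; I'll creep forward until the force rises.

```bash
python3 -m crank '[{"dx":0,"dy":0.05,"dz":0,"wx":0,"wy":0,"wz":0,"gripper":255},{"dx":-0.01,"dy":0.1,"dz":0,"wx":0,"wy":0,"wz":0,"gripper":255},{"dx":-0.01,"dy":0.15,"dz":0,"wx":0,"wy":0,"wz":0,"gripper":255},{"dx":-0.01,"dy":0.2,"dz":0,"wx":0,"wy":0,"wz":0,"gripper":255},{"dx":-0.01,"dy":0.2,"dz":0,"wx":0,"wy":0,"wz":0,"gripper":255}]'
```

```text
clock: 11.7
tool_pos: [0.5829, 0.1055, 0.0082]
orientation: [0.0, 0.682, 0.731, -0.0]
force: [-0.1, -3.5, 0.9]
gripper_width: -0.0003
grasp_force: 1.2
```

```bash
python3 -m crank '[{"dx":0,"dy":0.03,"dz":0,"wx":0,"wy":0,"wz":0,"gripper":255},{"dx":0,"dy":0.06,"dz":0,"wx":0,"wy":0,"wz":0,"gripper":255},{"dx":0,"dy":0.09,"dz":0,"wx":0,"wy":0,"wz":0,"gripper":255},{"dx":0,"dy":0.12,"dz":0,"wx":0,"wy":0,"wz":0,"gripper":255},{"dx":0,"dy":0.12,"dz":0,"wx":0,"wy":0,"wz":0,"gripper":255}]'
```

```text
clock: 12.2
tool_pos: [0.583, 0.1059, 0.0082]
orientation: [0.001, 0.682, 0.731, -0.001]
force: [-0.2, -7.5, 0.5]
gripper_width: -0.0003
grasp_force: 3.7
```

```bash
python3 -m crank '[{"dx":0.02,"dy":-0.4,"dz":0,"wx":0,"wy":0,"wz":0,"gripper":255},{"dx":0.15,"dy":-2,"dz":0,"wx":0,"wy":0,"wz":0,"gripper":255},{"dx":0.3,"dy":-5,"dz":1,"wx":0,"wy":0,"wz":0,"gripper":255},{"dx":-0.5,"dy":-8,"dz":4.5,"wx":0,"wy":0,"wz":0,"gripper":255},{"dx":-1.5,"dy":-11,"dz":8.5,"wx":0,"wy":0,"wz":0,"gripper":255}]' && python3 -m crank '[{"dx":-1,"dy":-4,"dz":2,"wx":0,"wy":0,"wz":0,"gripper":255},{"dx":-2,"dy":-8,"dz":3,"wx":0,"wy":0,"wz":0,"gripper":255},{"dx":-3,"dy":-12,"dz":3,"wx":0,"wy":0,"wz":0,"gripper":255},{"dx":-3,"dy":-12,"dz":3,"wx":0,"wy":0,"wz":0,"gripper":255},{"dx":-3,"dy":-12,"dz":3,"wx":0,"wy":0,"wz":0,"gripper":255}]'
python3 - <<'E'
from h import *
c=viewer.camera('top');cv2.imwrite('pics/t4.png',cv2.resize(c['img'][130:230,200:300,::-1],None,fx=6,fy=6,interpolation=cv2.INTER_CUBIC))
np.save('top4.npy',c,allow_pickle=True)
E
```

```text
clock: 12.7
tool_pos: [0.5666, -0.004, 0.0919]
orientation: [-0.001, 0.682, 0.731, -0.0]
force: [1.1, -0.8, 0.7]
gripper_width: -0.0001
grasp_force: 0.0
clock: 13.2
tool_pos: [0.5377, -0.1238, 0.1224]
orientation: [-0.0, 0.683, 0.731, 0.0]
force: [0.4, -0.3, 0.6]
gripper_width: 0.0002
grasp_force: 0.0
```

View pics/t4.png

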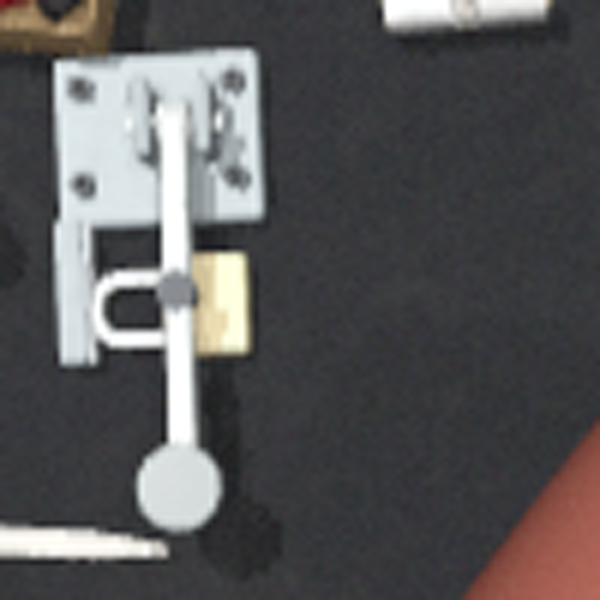

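The padlock's shackle touches the stop face at crop column 95. Its body is under the lever, with the flat end centred near (248,301). Next is the knob.

```bash
python3 -m crank '[{"dx":-0.8,"dy":4.8,"dz":0,"wx":0,"wy":0,"wz":0,"gripper":255},{"dx":-1.6,"dy":9.6,"dz":0,"wx":0,"wy":0,"wz":0,"gripper":255},{"dx":-2.4,"dy":14.4,"dz":0,"wx":0,"wy":0,"wz":0,"gripper":255},{"dx":-3.2,"dy":19.2,"dz":0,"wx":0,"wy":0,"wz":0,"gripper":255},{"dx":-3.8,"dy":23,"dz":0,"wx":0,"wy":0,"wz":0,"gripper":255}]' && python3 -m crank '[{"dx":-0.4,"dy":2.7,"dz":0,"wx":0,"wy":0,"wz":0,"gripper":255},{"dx":-0.4,"dy":2.9,"dz":-2,"wx":0,"wy":0,"wz":0,"gripper":255},{"dx":-0.4,"dy":2.9,"dz":-3.5,"wx":0,"wy":0,"wz":0,"gripper":255},{"dx":-0.4,"dy":2.9,"dz":-4,"wx":0,"wy":0,"wz":0,"gripper":255},{"dx":-0.4,"dy":2.9,"dz":-4,"wx":0,"wy":0,"wz":0,"gripper":255}]'
python3 - <<'E'
from h import *
print(arm.observe()['tool_pos'])
c=np.load('top4.npy',allow_pickle=True).item()
def P(x,y,z): return onplane(c,130+(y+.5)/6-.5,200+(x+.5)/6-.5,z)[:2]*1000
a=np.radians(4);X=np.array([np.cos(a),np.sin(a)]);Y=np.array([-X[1],X[0]]);n=np.array([581,133.])
for p,z in((245,251),.017),((252,352),.017),((95,309),.006): w=P(*p,z);print((w-n)@X,(w-n)@Y)
E
```

```text
clock: 13.75
tool_pos: [0.4988, 0.111, 0.1223]
orientation: [-0.0, 0.681, 0.732, 0.0]
force: [0.8, -0.9, 0.3]
gripper_width: -0.0004
grasp_force: 0.0
clock: 14.25
tool_pos: [0.4952, 0.1362, 0.0813]
orientation: [-0.001, 0.682, 0.731, -0.001]
force: [-0.4, 0.7, 0.2]
gripper_width: -0.0005
grasp_force: 0.0
[0.49522461 0.13621909 0.08129346]
21.296397121561448 -16.419717040453563
-23.03033774749185 -17.845638842410676
0.747960784373384 51.23134362062678
```

```bash
python3 -m crank '[{"dx":0,"dy":0,"dz":-0.4,"wx":0,"wy":0,"wz":0,"gripper":255},{"dx":0,"dy":0,"dz":-0.8,"wx":0,"wy":0,"wz":0,"gripper":255},{"dx":0,"dy":0,"dz":-1.1,"wx":0,"wy":0,"wz":0,"gripper":255},{"dx":0,"dy":0,"dz":-1.3,"wx":0,"wy":0,"wz":0,"gripper":255},{"dx":0,"dy":0,"dz":-1.3,"wx":0,"wy":0,"wz":0,"gripper":255}]' && python3 -m crank '[{"dx":0,"dy":0,"dz":-0.3,"wx":0,"wy":0,"wz":0,"gripper":255},{"dx":0,"dy":0,"dz":-0.6,"wx":0,"wy":0,"wz":0,"gripper":255},{"dx":0,"dy":0,"dz":-0.9,"wx":0,"wy":0,"wz":0,"gripper":255},{"dx":0,"dy":0,"dz":-1.2,"wx":0,"wy":0,"wz":0,"gripper":255},{"dx":0,"dy":0,"dz":-1.4,"wx":0,"wy":0,"wz":0,"gripper":255}]'
```

```text
clock: 14.75
tool_pos: [0.4961, 0.1362, 0.0694]
orientation: [0.0, 0.682, 0.731, -0.0]
force: [-0.6, -0.7, 1.8]
gripper_width: -0.0001
grasp_force: 0.7
clock: 15.25
tool_pos: [0.4957, 0.1364, 0.055]
orientation: [-0.0, 0.682, 0.731, -0.0]
force: [-2.6, -0.5, 2.5]
gripper_width: 0.0002
grasp_force: 1.5
```

```bash
python3 -m crank '[{"dx":0,"dy":0,"dz":-0.2,"wx":0,"wy":0,"wz":0,"gripper":255},{"dx":0,"dy":0,"dz":-0.4,"wx":0,"wy":0,"wz":0,"gripper":255},{"dx":0,"dy":0,"dz":-0.6,"wx":0,"wy":0,"wz":0,"gripper":255},{"dx":0,"dy":0,"dz":-0.8,"wx":0,"wy":0,"wz":0,"gripper":255},{"dx":0,"dy":0,"dz":-1,"wx":0,"wy":0,"wz":0,"gripper":255}]' && python3 -m crank '[{"dx":0,"dy":0,"dz":0,"wx":0,"wy":0,"wz":0,"gripper":255},{"dx":0,"dy":0,"dz":0,"wx":0,"wy":0,"wz":0,"gripper":255},{"dx":0,"dy":0,"dz":0,"wx":0,"wy":0,"wz":0,"gripper":255},{"dx":0,"dy":0,"dz":0,"wx":0,"wy":0,"wz":0,"gripper":255},{"dx":0,"dy":0,"dz":0,"wx":0,"wy":0,"wz":0,"gripper":255}]'
python3 - <<'E'
from h import *
c=viewer.camera('scene');cv2.imwrite('pics/s5.png',cv2.resize(c['img'][190:310,160:320,::-1],None,fx=5,fy=5,interpolation=cv2.INTER_CUBIC))
E
```

```text
clock: 15.75
tool_pos: [0.4952, 0.1364, 0.0453]
orientation: [-0.001, 0.682, 0.731, -0.001]
force: [-8.9, -1.3, 7.7]
gripper_width: -0.0001
grasp_force: 4.7
clock: 16.25
tool_pos: [0.4952, 0.1364, 0.0454]
orientation: [-0.001, 0.682, 0.731, -0.001]
force: [-8.1, -1.0, 7.3]
gripper_width: -0.0005
grasp_force: 4.5
```

View pics/s5.png

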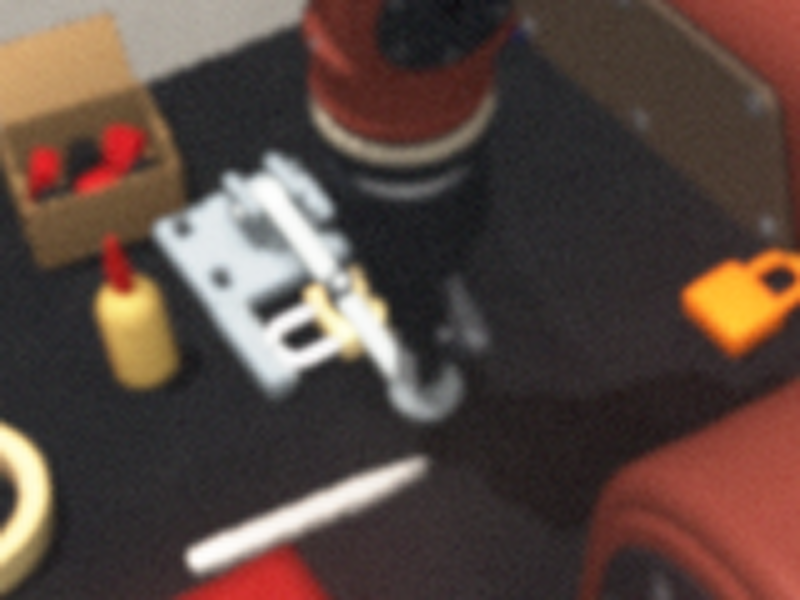

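```bash
python3 -c "
from plant import arm
print(arm.job_done())"
```

```text
the job is handed in; nothing more can be done
None
```

I slid the padlock along the desk until its shackle met the clamp's stop, with its body within about 1 mm of the nest. I then handed the job in at about 16 s with the knob held about 25 mm down at 7.3 N, the pad on the padlock and the other tools left alone; the verdict was not shown.

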